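Pack the pipette filler and close the transport case

TASK

Pack the red rubber pipette filler in the open grey transport case for carrying: lay it down lengthwise inside, shut the lid fully, and only then swing the red clamp bar across the shut lid up to its stop. The small amber bottle stands in the path of the bar: set it out of the way, upright on the worktop. Do not push about or knock over anything else.

Things in the scene. Friction and masses are not known exactly. Their poses are not given: they have to be found in the camera images.
- case: Grey plastic transport case, fixed on the worktop, open on top: outside 120 mm (its x) by 150 mm (its y), rim 66 mm high, walls 6 mm, lined floor 13 mm high (inside 108 x 138, 53 mm deep). Origin: centre of its underside; z up. Lid hinged on the +x rim, front at -x. A steel post (18 mm diameter) with the red clamp bar is bracketed to the -y end, at x 0, y -95 mm.
- case_floor (a point): Centre of the case's lined inner floor, 13 mm above the worktop; axes as the case.
- case_lid (a joint): Angle of the lid, a flat slab 120 x 150 x 12 mm, in rad: 0 = fully shut (flat on the rim, its top at 78 mm height), grows as it opens upward about the hinge line along the case's +x rim. The hinge is stiff: the lid stays where it is left.
- lid_hinge (a point): Middle of the lid's hinge line, at case x = +60 mm, y = 0, z = 66 mm; axes as the case (the hinge line runs along y).
- lid_edge (a point): Middle of the lid's free edge on its outer (upper) face, 120 mm from the hinge line; axes of the lid: x toward the hinge, z out of its outer face.
- clamp (a joint): Angle of the red clamp bar about the upright post, rad: 0 = across the middle of the case (along the case's +y, at its stop), grows as it swings out in front of the case (at 1.57 it points along the case's -x). It stays where it is left. The bar is 18 mm wide, 10 mm thick, between 84 and 94 mm height, and reaches 155 mm from the pivot.
- clamp_pivot (a point): Axis of the clamp bar on the post, at case x = 0, y = -95 mm, 89 mm high; axes as the case.
- clamp_knob (a point): Centre of the top of the black upright knob on the clamp bar (18 mm diameter, 32 mm tall, from 94 to 126 mm height), 140 mm from the pivot.
- bulb: Red rubber pipette filler lying down, a bulb with two thin ends: 126 mm long (its y), 51 mm wide, 50 mm high. Origin: middle of its underside; z up.
- amber_bottle: Small amber bottle with white cap, 52 mm diameter, 118 mm tall, standing in the clamp bar's path. Origin: centre of its underside.
- pink_flask: Bystander: conical flask with pink content, 70 mm diameter, 128 mm tall. Origin: centre of its underside.
- white_bottle: Bystander: white bottle with black cap, 64 mm diameter, 135 mm tall. Origin: centre of its underside.
- small_beaker: Bystander: small empty glass beaker, 60 mm diameter, 70 mm tall. Origin: centre of its underside.
- petri: Bystander: covered petri dish, 65 mm diameter, 16 mm high. Origin: centre of its underside.
- forceps: Bystander: steel forceps lying flat, 126 mm long (its y), 14 mm wide, 8 mm high. Origin: middle of its underside.
- yellow_flask: Bystander: stoppered conical flask with yellow content, 62 mm diameter, 119 mm tall. Origin: centre of its underside.

How it is judged:
By the outcome, as a careful person would: the job done as asked, in the order asked, and still so for the second after the job is handed in, with the robot touching nothing.
It also fails if it takes over 67 s, if anything falls off the work surface, if the arm or the gripper's body presses on something with over 40 N, if the wrist force passes 120 N, or if a joint passes its speed limit or range.

ROBOT

A 6-joint arm with a two-finger parallel gripper is mounted at the origin on a cart in front of the work surface, level with it; the furniture and walls round the work are solid. World frame = base frame: x ahead of the robot, y to its left, z up, the work surface at z = 0. Lengths are in m, angles in rad, forces in N, time in s.
With the tool pointing down it reaches from about 0.35 to 0.975 m from the base axis. Payload 4.9 kg.
Tool frame: the origin (TCP) lies on the centre line of the jaws, within the pads' length; the fingertips stand 19 mm ahead of it and the grasp point (between the pads) is the TCP; x points along the fingers, y is the direction in which the jaws open and shut, and the axes are right-handed (so a half turn about x gives the same grasp; the last joint's range is limited). The gripper opens to 85 mm and grips with 20 to 120 N. Pads are 22 mm wide; open, the fingers measure 114 mm over their backs; the gripper's body (76 mm by 85 mm) begins 54 mm behind the grasp point. The pads swing forward as they close: fully open they stand 13 mm farther back than shut.
Start: joints at [1.204, 0.053, 1.613, -0, 1.476, -0.119], TCP at [0.153, 0.606, 0.25] pointing down, gripper open.
Joint ranges: [-3.01, 3.01], [-1.01, 2.22], [0.06, 2.58], [-1.02, 4.17], [0.09, 2.62], [-3.14, 3.14]. Speed limits (rad/s): [2.57, 2.57, 3.14, 3.14, 3.14, 3.14].

INTERFACE

Orientations are given as a unit quaternion [w, x, y, z].
In Python, from station import robot, hand, read_camera, order, finder gives the robot as it stands. Calls block until the motion is done:
- robot.reach(position, orientation): joint-space move of the TCP to a pose.
- robot.move_l(position, frame=None, rate=0.15): straight line of the TCP; frame=None keeps the orientation; rate is the mean speed in m/s.
- robot.goto_joints(angles): joint-space move.
- hand.move_gripper(opening): finger opening in m; the grip force is fixed at half the most; returns when the fingers have stopped.
- robot.wait(seconds).
- robot.inverse_kinematics(position, orientation): joint angles nearest the present ones, or None.
- robot.sense(): the state.
- read_camera(name): name is "side" or "top" or "wrist"; returns a dict with "color" (420x560x3 uint8, red, green, blue), "intrinsics" (3x3 intrinsics, pixels), "camera_from_world" (4x4, takes a point from world to camera coordinates). Camera axes: x right, y up, looking along -z (the intrinsics and any distortion apply to the point x, -y, -z); pixel columns grow to the right and rows downward; lengths in m; the calibration is good to about 2 mm. A picture is of the moment at which its call begins. There is no depth.
A pose or a line that the arm cannot do raises robot.Unreachable and nothing moves.
- order.job_done(): hands the job in, once; it reports no verdict.
Trained networks look in a picture, given as the dict that the camera call returned (one of the last four; its "shot" number tells which), for a name from the list of things; names that differ only in an ending like _2 or _b are one class to them, and where a whole thing is asked for, a point or a joint stands for the part that bears it (a point fixed in the world has none). Each returns a list of dicts, best first, with "confidence" (0 to 1); they miss things now and then, are a little off and sometimes report something else, mostly with a low value. They report only what shows in the picture. A call takes as long as a camera call.
- finder.outline_of(picture, label): "region" (420x560 bool, what is visible of it) and "extent" ([left, top, right, bottom] in pixels, round what is visible of it).
The state is a dict: "time_s": time; "joint_pos": joint angles; "joint_vel": joint speeds; "joint_efforts": joint torques, N m; "tcp_pos": TCP position; "tcp_rot": TCP orientation; "wrist_force": force on the tool from outside, world axes, zero at the start; "torque": the same for the moment, N m; "opening": finger opening in m.
Only numpy, scipy, OpenCV 4.12 (cv2) and the standard library are available. Lean on these libraries where they do the work, as an engineer would, in place of code of your own. Each camera call takes 0.05 s, during which the arm holds its last target. There are 200 camera calls.

## Working session

There is one attempt and no reset: what is moved stays moved. The work goes in short steps, each a Python script; the robot and the scene stay as the last script left them, time stands still between calls to the robot, and variables do not carry over. Pictures are saved under pics/ and viewed, about 8 in all and at most 12, crops included, and the job is handed in when it is done.

```bash
ls; mkdir -p pics; cat > h.py <<'E'
import numpy as np, cv2
from station import robot, hand, read_camera, order, finder
def save(p,n): cv2.imwrite('pics/'+n,p['color'][:,:,::-1])
def ray(p,u,v):
    K=np.array(p['intrinsics']);T=np.array(p['camera_from_world'])
    d=np.linalg.inv(K)@[u,v,1]; d=d*[1,-1,-1]
    R=T[:3,:3]; return -R.T@T[:3,3], R.T@d
def at(p,u,v,z):
    o,d=ray(p,u,v); return o+d*(z-o[2])/d[2]
def proj(p,X):
    K=np.array(p['intrinsics']);T=np.array(p['camera_from_world'])
    X=np.atleast_2d(X);c=(T[:3,:3]@X.T).T+T[:3,3]; c=c*[1,-1,-1]; q=(K@c.T).T; return q[:,:2]/q[:,2:]
E
python3 - <<'E'
from h import *
ps={n:read_camera(n) for n in('top','side')}
print({n:ray(p,280,210) for n,p in ps.items()}, ps['top'].keys())
cv2.imwrite('pics/a.png',ps['top']['color'][:,:,::-1]);cv2.imwrite('pics/b.png',ps['side']['color'][:,:,::-1])
for n,p in ps.items():
  for l in ['case','case_lid','clamp','clamp_knob','bulb','amber_bottle','pink_flask','white_bottle','small_beaker','petri','forceps','yellow_flask']:
    r=finder.outline_of(p,l)
    for q in r[:2]:
      ys,xs=np.nonzero(q['region']); 
      print(n,l,round(q['confidence'],2),q['extent'],xs.mean().round(),ys.mean().round(), at(p,xs.mean(),ys.mean(),0.0).round(3))
print(robot.sense())
E
```

```text
pics
{'top': (array([ 0.28335112, -0.05732763,  1.60916515]), array([ 0.1800893 , -0.01042426, -0.98361012])), 'side': (array([ 1.48958896, -0.44768585,  1.02639401]), array([-0.69336257,  0.2617479 , -0.67140249]))} dict_keys(['color', 'intrinsics', 'camera_from_world', 'shot'])
top case 0.61 [366.3, 201.5, 383.5, 248.6] 374.0 227.0 [ 0.52  -0.428  0.   ]
top case 0.58 [310.5, 204.3, 378.9, 260.1] 354.0 232.0 [ 0.499 -0.351  0.   ]
top case_lid 0.55 [366.9, 202.3, 381.5, 250.5] 374.0 227.0 [ 0.519 -0.428  0.   ]
top case_lid 0.52 [247.2, 242.0, 265.4, 255.6] 257.0 248.0 [0.434 0.011 0.   ]
top clamp 0.84 [311.0, 243.3, 357.0, 259.9] 333.0 251.0 [ 0.426 -0.274  0.   ]
top clamp_knob 0.78 [309.3, 243.9, 357.6, 256.9] 333.0 251.0 [ 0.427 -0.271  0.   ]
top bulb 0.72 [184.9, 240.4, 215.5, 254.6] 200.0 247.0 [0.435 0.219 0.   ]
top amber_bottle 0.58 [309.9, 228.8, 329.8, 245.6] 321.0 237.0 [ 0.477 -0.227  0.   ]
top pink_flask 0.82 [139.2, 226.9, 165.6, 246.3] 153.0 235.0 [0.479 0.397 0.   ]
top white_bottle 0.73 [149.0, 164.1, 172.6, 189.4] 161.0 174.0 [0.711 0.383 0.   ]
top small_beak
[... 1782 characters left out ...]
 0.   ]
{'time_s': 1.3, 'joint_pos': array([ 1.20401469e+00,  5.27243001e-02,  1.61291632e+00, -8.33056802e-06,
        1.47596955e+00, -1.19027911e-01]), 'joint_vel': array([ 1.11886442e-04, -1.38788766e-03,  6.01846776e-05,  8.61361796e-04,
        2.14219791e-04, -9.31506613e-04]), 'joint_efforts': array([ 1.21363148e-03, -3.93680799e+01, -3.70455229e+01, -1.13153660e-04,
        6.41439547e-04, -3.06571792e-06]), 'tcp_pos': array([0.15327913, 0.60589498, 0.25027873]), 'tcp_rot': array([ 0.70168966,  0.08736332,  0.70168695, -0.08737675]), 'wrist_force': array([ 0.22637906, -0.12314985, -0.02121002]), 'torque': array([ 0.01185803, -0.01591028,  0.00465507]), 'opening': 0.0856204978534192}
```

View pics/a.png

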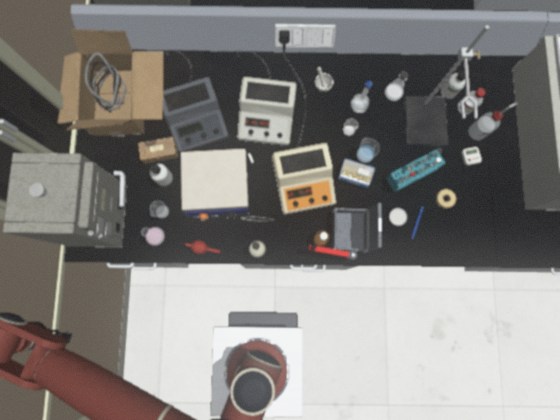

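View pics/b.png

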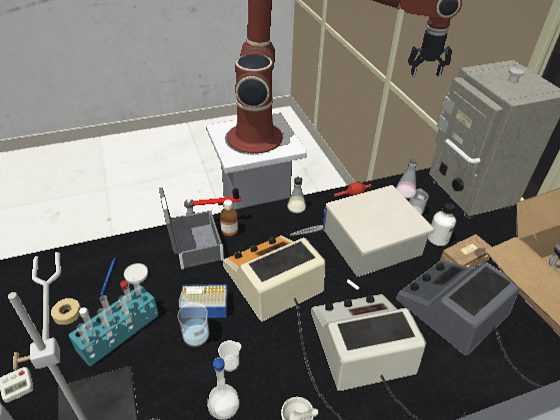

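```bash
cat >> h.py <<'E'
from scipy.spatial.transform import Rotation as Ro
def quat(a,tilt=None):
    y=np.array([np.cos(a),np.sin(a),0]);x=np.array([0,0,-1.]);R=np.c_[x,y,np.cross(x,y)]
    if tilt is not None: R=Ro.from_rotvec(tilt).as_matrix()@R
    q=Ro.from_matrix(R).as_quat(); return [q[3],q[0],q[1],q[2]]
def st():
    s=robot.sense(); print('t',round(s['time_s'],2),'tcp',s['tcp_pos'].round(4),'F',s['wrist_force'].round(1),'op',round(s['opening'],4),'j',s['joint_pos'].round(2)); return s
E
python3 - <<'E'
from h import *
s=robot.sense();q=s['tcp_rot'];M=Ro.from_quat([q[1],q[2],q[3],q[0]]).as_matrix();print(M.round(2))
p=read_camera('wrist');o,d=ray(p,280,210);print('cam in tool',M.T@(o-s['tcp_pos']),M.T@d, np.array(p['intrinsics'])[0,0])
for pos in [[.435,.2,.3],[.5,-.33,.3],[.5,-.33,.4]]:
  for a in (0,np.pi/2,np.pi,-np.pi/2): print(pos,round(a,2),robot.inverse_kinematics(pos,quat(a)))
t=read_camera('top');b=read_camera('side')
A=cv2.resize(t['color'][190:270,290:420],(780,480),interpolation=2)
B=cv2.resize(b['color'][175:285,145:260],(0,0),fx=5,fy=5,interpolation=2)
cv2.imwrite('pics/c.png',cv2.resize(np.hstack([A,cv2.resize(B,(500,480))]),(800,300))[:,:,::-1])
E
```

```text
[[ 0.    0.25  0.97]
 [-0.    0.97 -0.25]
 [-1.   -0.    0.  ]]
cam in tool [-0.12369257 -0.00050832 -0.06634109] [0.96059036 0.00208812 0.27873025] 378.44779939236906
[0.435, 0.2, 0.3] 0 [ 2.75342769e-01 -3.32281350e-01  1.87832601e+00 -4.44089210e-16
  1.59554799e+00  2.75342769e-01]
[0.435, 0.2, 0.3] 1.57 [ 2.75342769e-01 -3.32281350e-01  1.87832601e+00 -4.44089210e-16
  1.59554799e+00 -1.29545356e+00]
[0.435, 0.2, 0.3] 3.14 [ 2.75342769e-01 -3.32281350e-01  1.87832601e+00 -4.44089210e-16
  1.59554799e+00 -2.86624988e+00]
[0.435, 0.2, 0.3] -1.57 [ 2.75342769e-01 -3.32281350e-01  1.87832601e+00 -4.44089210e-16
  1.59554799e+00  1.84613910e+00]
[0.5, -0.33, 0.3] 0 [-7.07547914e-01 -3.31365308e-02  1.61700767e+00 -4.44089210e-16
  1.55772151e+00 -7.07547914e-01]
[0.5, -0.33, 0.3] 1.57 [-7.07547914e-01 -3.31365308e-02  1.61700767e+00 -4.44089210e-16
  1.55772151e+00 -2.27834424e+00]
[0.5, -0.33, 0.3] 3.14 [-7.07547914e-01 -3.31365308e-02  1.61700767e+00 -4.44089210e-16
  1.55772151e+00  2.43404474e+00]
[0.5, -0.33, 0.3] -1.57 [-7.07547914e-01 -3.31365308e-02  1.61700767e+00 -4.44089210e-16
  1.55772151e+00  8.63248413e-01]
[0.5, -0.33, 0.4] 0 [-7.07547914e-01 -5.36936636e-02  1.47416994e+00 -4.44089210e-16
  1.72111638e+00 -7.07547914e-01]
[0.5, -0.33, 0.4] 1.57 [-7.07547914e-01 -5.36936636e-02  1.47416994e+00 -4.44089210e-16
  1.72111638e+00 -2.27834424e+00]
[0.5, -0.33, 0.4] 3.14 [-7.07547914e-01 -5.36936636e-02  1.47416994e+00 -4.44089210e-16
  1.72111638e+00  2.43404474e+00]
[0.5, -0.33, 0.4] -1.57 [-7.07547914e-01 -5.36936636e-02  1.47416994e+00 -4.44089210e-16
  1.72111638e+00  8.63248413e-01]
```

View pics/c.png

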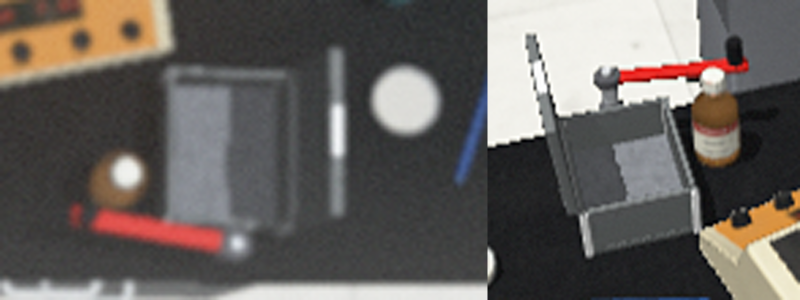

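```bash
python3 - <<'E'
from h import *
import pickle
D={}
robot.reach([.40,.2,.28],quat(0)); D['bulb']=read_camera('wrist'); st()
r=finder.outline_of(D['bulb'],'bulb'); 
for q in r: print('bulb',q['confidence'],q['extent'])
D['bulbm']=r[0]['region']
robot.reach([.44,-.30,.36],quat(np.pi/2-0.0) if 0 else quat(-np.pi/2)) if 0 else robot.reach([.44,-.30,.36],quat(0)); st()
D['case']=read_camera('wrist')
for l in ['case','clamp','amber_bottle']:
  r=finder.outline_of(D['case'],l)
  for q in r[:2]: print(l,q['confidence'],q['extent'])
pickle.dump(D,open('D.pkl','wb'))
save(D['bulb'],'d.png');save(D['case'],'e.png')
E
```

```text
t 3.23 tcp [0.3999 0.2007 0.28  ] F [0.2 0.4 0.4] op 0.0853 j [ 0.3  -0.41  1.97  0.    1.58  0.3 ]
bulb 0.61 [288.3, 101.3, 336.9, 215.7]
t 5.12 tcp [ 0.4403 -0.2991  0.3598] F [ 0.4 -0.1  1. ] op 0.0855 j [-0.74 -0.21  1.68  0.    1.67 -0.74]
case 0.6 [233.1, 38.8, 405.5, 311.6]
clamp 0.7 [232.9, 37.0, 279.3, 209.6]
amber_bottle 0.86 [282.2, 68.2, 331.1, 118.2]
```

View pics/d.png

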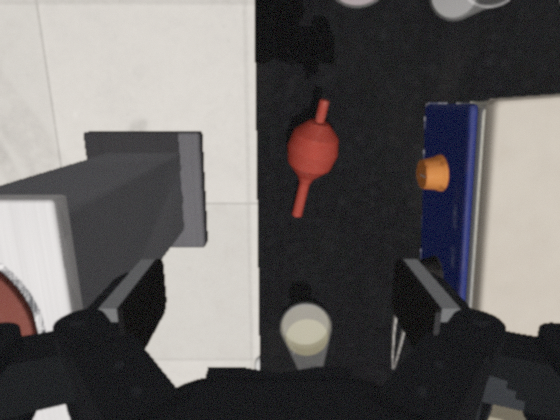

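View pics/e.png

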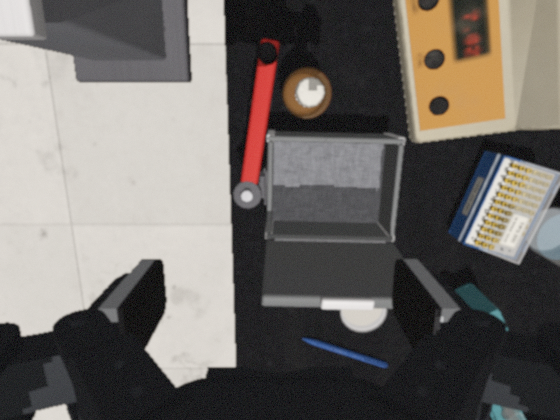

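```bash
python3 - <<'E'
from h import *
import pickle
D=pickle.load(open('D.pkl','rb'));p=D['case'];b=D['bulb']
c=np.array([at(p,u,v,.066)[:2] for u,v in [(267,132),(405,136),(396,242),(265,240)]]);print(c.round(4),c.mean(0))
print('sides',[np.linalg.norm(c[i]-c[(i+1)%4]).round(4) for i in range(4)])
d=(c[1]-c[0])+(c[2]-c[3]);print('caseY angle deg',np.degrees(np.arctan2(d[1],d[0])))
e=(c[0]-c[3])+(c[1]-c[2]);print('case -x angle',np.degrees(np.arctan2(e[1],e[0])))
print('pivot',at(p,247,196,.095),'knob',at(p,268,48,.126),'cap',at(p,311,93,.118))
m=D['bulbm'];ys,xs=np.nonzero(m)
P=np.array([at(b,u,v,.025)[:2] for u,v in zip(xs,ys)])
r=cv2.minAreaRect((P*1000).astype(np.float32));print('bulb',r,'centroid',P.mean(0))
for u,v in [(323,101),(297,216),(313,150)]: print(at(b,u,v,.025))
t=at(b,323,101,.025)-at(b,297,216,.025);print(np.degrees(np.arctan2(t[1],t[0])),np.linalg.norm(t))
# width profile along the axis
ax=t[:2]/np.linalg.norm(t[:2]);n=np.array([-ax[1],ax[0]]);s=(P-np.array(r[0])/1000)@ax;w=(P-np.array(r[0])/1000)@n
for k in np.arange(-.065,.066,.01):
  q=w[(s>=k)&(s<k+.01)]
  if len(q): print(round(k,3),q.min().round(3),q.max().round(3))
# overlay case model
E
```

```text
[[ 0.4261 -0.2672]
 [ 0.5766 -0.2713]
 [ 0.5769 -0.3945]
 [ 0.4229 -0.3923]] [ 0.50065441 -0.33136221]
sides [np.float64(0.1506), np.float64(0.1232), np.float64(0.154), np.float64(0.1251)]
caseY angle deg -1.1808350191432564
case -x angle 89.33266363186043
pivot [ 0.40543122 -0.33179457  0.095     ] knob [ 0.42940788 -0.18940645  0.126     ] cap [ 0.46885836 -0.22733031  0.118     ]
bulb ((432.07275390625, 208.0544891357422), (50.08478546142578, 117.34194946289062), 2.3698983192443848) centroid [0.43083395 0.21487128]
[0.44124219 0.26517194 0.025     ]
[0.41772522 0.14886396 0.025     ]
[0.43275387 0.21786521 0.025     ]
78.56915558420346 0.11866168228225545
-0.065 -0.002 0.009
-0.055 -0.001 0.008
-0.045 -0.002 0.008
-0.035 -0.002 0.009
-0.025 -0.009 0.014
-0.015 -0.02 0.024
-0.005 -0.022 0.027
0.005 -0.023 0.028
0.015 -0.022 0.027
0.025 -0.02 0.025
0.035 -0.01 0.014
0.045 -0.003 0.006
0.055 -0.003 0.006
```

```bash
python3 - <<'E'
from h import *
import pickle
D=pickle.load(open('D.pkl','rb'));p=D['case']
# bar angle from red pixels
hsv=cv2.cvtColor(p['color'],cv2.COLOR_RGB2HSV);m=((hsv[...,0]<8)|(hsv[...,0]>172))&(hsv[...,1]>180)&(hsv[...,2]>90)
m[:, :225]=0;m[:,290:]=0;m[220:]=0
ys,xs=np.nonzero(m);P=np.array([at(p,u,v,.094)[:2]*1000 for u,v in zip(xs,ys)],np.float32);print('bar',len(P),cv2.minAreaRect(P),cv2.boxPoints(cv2.minAreaRect(P)).round(0).tolist())
for th in np.arange(1.5,2.2,.1):
  X=[.5,-.391+.12*np.cos(th)-.012*np.sin(th),.066+.12*np.sin(th)+.012*np.cos(th)]; print(round(th,2),proj(p,X).round(0),np.round(X,3))
a=np.radians(-11.4)
robot.reach([.4325,.217,.16],quat(a)); robot.move_l([.4325,.217,.028],rate=.2)
hand.move_gripper(.03); st()
robot.move_l([.4325,.217,.2],rate=.25); s=st()
save(read_camera('side'),'f.png')
robot.reach([.505,-.331,.30],quat(np.radians(-91))); st()
q=read_camera('wrist'); save(q,'g.png'); pickle.dump(q,open('g.pkl','wb'))
E
```

```text
bar 892 ((419.19207763671875, -246.90115356445312), (140.3246612548828, 19.277111053466797), 80.60720825195312) [[398.0, -315.0], [417.0, -318.0], [440.0, -179.0], [421.0, -176.0]]
1.5 [[349. 292.]] [ 0.5   -0.394  0.187]
1.6 [[348. 304.]] [ 0.5   -0.406  0.186]
1.7 [[347. 314.]] [ 0.5   -0.418  0.183]
1.8 [[346. 324.]] [ 0.5  -0.43  0.18]
1.9 [[344. 332.]] [ 0.5   -0.441  0.176]
2.0 [[343. 338.]] [ 0.5   -0.452  0.17 ]
2.1 [[341. 343.]] [ 0.5   -0.462  0.164]
2.2 [[339. 347.]] [ 0.5   -0.471  0.156]
t 8.62 tcp [0.4335 0.2173 0.0291] F [-0.2 -0.6  4.7] op 0.0394 j [ 0.31 -0.03  2.1  -0.    1.07  0.51]
t 9.47 tcp [0.4314 0.2167 0.1979] F [-0.  -0.7 -1.4] op 0.0393 j [ 0.31 -0.26  1.99  0.    1.41  0.51]
t 11.54 tcp [ 0.5054 -0.33    0.2998] F [ 0.9 -0.  -0.3] op 0.039 j [-0.7  -0.02  1.61  0.    1.56  0.88]
```

View pics/g.png

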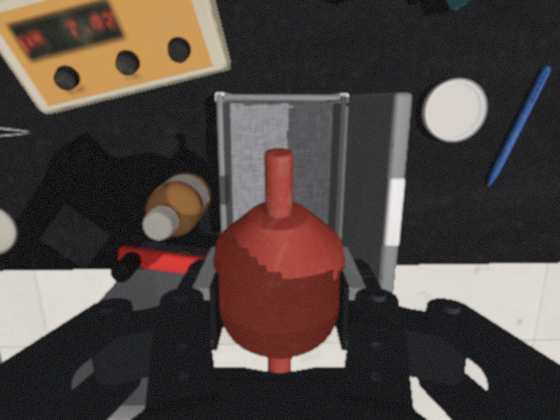

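```bash
python3 - <<'E'
from h import *
import pickle
q=pickle.load(open('g.pkl','rb'))
for z in (.285,.295,.305): print(z,at(q,279,152,z),at(q,279,365,z))
print([at(q,u,v,.066).round(4) for u,v in [(217,96),(348,96)]])
E
```

```text
0.285 [ 0.55176404 -0.33123171  0.285     ] [ 0.46045693 -0.32980082  0.285     ]
0.295 [ 0.55309302 -0.33124609  0.295     ] [ 0.46838305 -0.32991857  0.295     ]
0.305 [ 0.55442199 -0.33126046  0.305     ] [ 0.47630918 -0.33003633  0.305     ]
[array([ 0.5745, -0.2753,  0.066 ]), array([ 0.5726, -0.3945,  0.066 ])]
```

```bash
python3 - <<'E'
from h import *
robot.move_l([.5115,-.3330,.12],rate=.25);robot.move_l([.5115,-.3330,.043],rate=.12); st()
hand.move_gripper(.062); st()
robot.move_l([.5115,-.3330,.25],rate=.25); s=st()
q=read_camera('wrist');save(q,'h.png')
r=finder.outline_of(q,'amber_bottle');print([(x['confidence'],x['extent']) for x in r[:2]])
import pickle;pickle.dump(q,open('h.pkl','wb'))
E
```

```text
t 13.25 tcp [ 0.5115 -0.3327  0.0428] F [-0.7  2.3 -0.8] op 0.0392 j [-0.7   0.23  1.79  0.    1.12  0.89]
t 13.6 tcp [ 0.5115 -0.3319  0.0431] F [-0.6  6.1  1.1] op 0.0621 j [-0.7   0.23  1.79  0.    1.13  0.89]
t 14.57 tcp [ 0.5108 -0.3327  0.2482] F [-0.7 -0.3 -0.8] op 0.0621 j [-0.7   0.02  1.65 -0.    1.47  0.89]
[(0.87, [114.0, 187.6, 199.6, 272.5]), (0.57, [252.6, 116.3, 304.4, 246.9])]
```

View pics/h.png

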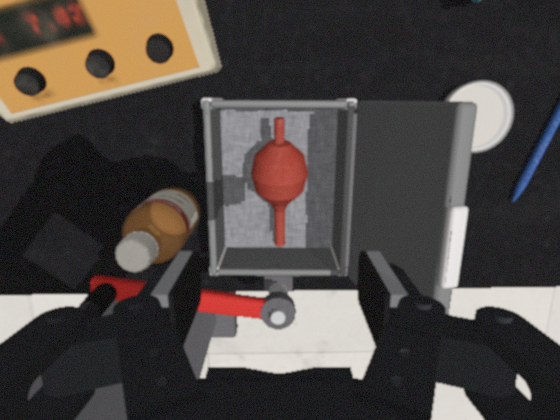

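```bash
python3 - <<'E'
from h import *
import pickle
q=pickle.load(open('h.pkl','rb'));c=at(q,137,251,.118);print('cap',c)
x,y=(c[0]+.469)/2,(c[1]-.227)/2
if abs(c[0]-.469)>.008 or abs(c[1]+.227)>.008: raise SystemExit('disagree')
a=np.radians(-91)
robot.move_l([x,y,.2],rate=.25);hand.move_gripper(.055)
robot.move_l([x,y,.108],rate=.15);st();hand.move_gripper(.015);st()
robot.move_l([x,y,.145],rate=.15);st()
robot.move_l([.47,-.10,.145],rate=.2);robot.move_l([.47,-.10,.109],rate=.1);st()
hand.move_gripper(.055);robot.move_l([.47,-.10,.22],rate=.25);st()
robot.reach([.44,-.30,.33],quat(0))
q=read_camera('wrist');save(q,'i.png');pickle.dump(q,open('i.pkl','wb'));st()
E
```

```text
cap [ 0.47211832 -0.23019192  0.118     ]
t 16.32 tcp [ 0.4712 -0.229   0.1089] F [-0.6  0.2  0.2] op 0.055 j [-0.59 -0.06  1.97 -0.    1.23  0.99]
t 16.68 tcp [ 0.4715 -0.2289  0.1096] F [0.5 1.9 6.3] op 0.0287 j [-0.59 -0.06  1.97  0.    1.23  0.99]
t 17.07 tcp [ 0.4706 -0.2287  0.145 ] F [-0.6  0.2 -2. ] op 0.0283 j [-0.59 -0.1   1.95 -0.    1.3   0.99]
t 18.38 tcp [ 0.4701 -0.1006  0.1088] F [ 0.2  0.6 -0.1] op 0.0285 j [-0.37 -0.17  2.07  0.    1.24  1.22]
t 19.34 tcp [ 0.4699 -0.1     0.22  ] F [ 0.9 -0.4 -0.7] op 0.0552 j [-0.36 -0.28  1.97 -0.    1.45  1.22]
t 21.1 tcp [ 0.4399 -0.2996  0.3291] F [ 0.  -0.1 -0.2] op 0.0549 j [-0.74 -0.2   1.73  0.    1.62 -0.74]
```

View pics/i.png

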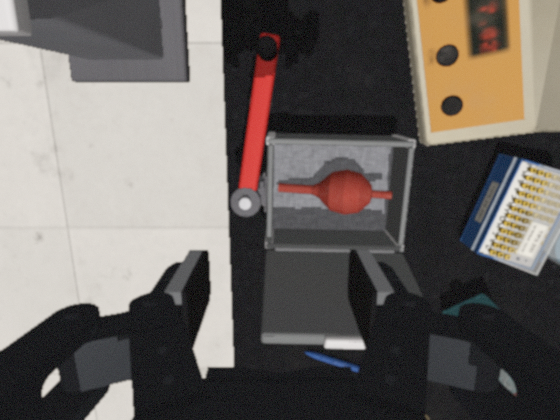

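```bash
python3 - <<'E'
from h import *
import pickle
q=pickle.load(open('i.pkl','rb'))
for th in (1.5,1.6,1.7,1.8): print(th,proj(q,[.5,-.3925+.12*np.cos(th)-.012*np.sin(th),.066+.12*np.sin(th)+.012*np.cos(th)]).round(0))
print('knob',at(q,268,46,.126))
hand.move_gripper(0)
A=quat(np.radians(-90))
robot.reach([.465,-.187,.2],A);robot.move_l([.465,-.187,.123],rate=.2)
robot.move_l([.428,-.185,.123],rate=.08);st()
robot.move_l([.45,-.185,.123],rate=.15);robot.move_l([.45,-.185,.25],rate=.25)
robot.reach([.5,-.465,.28],quat(0));st()
robot.move_l([.5,-.465,.18],rate=.2);st()
q=read_camera('side');save(q,'j.png')
E
```

```text
1.5 [[357. 312.]]
1.6 [[356. 325.]]
1.7 [[354. 337.]]
1.8 [[353. 346.]]
knob [ 0.42971497 -0.19201316  0.126     ]
t 24.38 tcp [ 0.4283 -0.1853  0.1237] F [0.1 1.  0.1] op 0.0002 j [-0.57 -0.22  2.09 -0.    1.27  1.  ]
t 26.99 tcp [ 0.4999 -0.4644  0.2791] F [ 0.3 -0.4  0.4] op -0.0004 j [-0.86  0.17  1.44  0.    1.53 -0.86]
t 27.64 tcp [ 0.5005 -0.4652  0.1812] F [-0.2 -0.1  0.7] op 0.0001 j [-0.86  0.23  1.53 -0.    1.38 -0.86]
```

View pics/j.png

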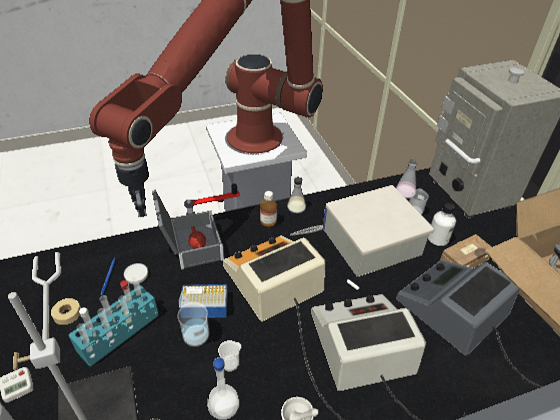

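```bash
python3 - <<'E'
from h import *
r=.095
for th in [1.7,1.4,1.15,.9,.65,.4,.2,.06,0]:
    y=-.3925+r*np.cos(th)-.012*np.sin(th)-.011; z=.066+r*np.sin(th)+.012*np.cos(th)+.019
    robot.move_l([.5,y,z],rate=.12)
    s=robot.sense();print(th,s['tcp_pos'].round(4),s['wrist_force'].round(1))
for dz in (.096,.0945,.093):
    if s['wrist_force'][2]>25: break
    robot.move_l([.5,y,dz],rate=.03);s=robot.sense();print(s['tcp_pos'].round(4),s['wrist_force'].round(1))
robot.move_l([.5,y,.25],rate=.25)
robot.reach([.40,-.30,.33],quat(0));st()
q=read_camera('wrist');save(q,'k.png')
import pickle;pickle.dump(q,open('k.pkl','wb'))
b=read_camera('side');cv2.imwrite('pics/l.png',cv2.resize(b['color'][160:290,140:340],(800,520),interpolation=2)[:,:,::-1])
E
```

```text
1.7 [ 0.5004 -0.4277  0.1789] [ 0.  -0.1  0.9]
1.4 [ 0.5001 -0.3989  0.1807] [-1.  -0.1 -0.1]
1.15 [ 0.4999 -0.3754  0.1763] [0.5 1.  0.6]
0.9 [ 0.4998 -0.3536  0.1664] [ 0.3  0.3 -0.1]
0.65 [ 0.4997 -0.3347  0.1514] [-0.3 -0.3  0.4]
0.4 [ 0.4995 -0.3201  0.132 ] [-0.2 -0.1  0.3]
0.2 [ 0.4995 -0.3123  0.1148] [-0.2  0.4 -0.1]
0.06 [ 0.4996 -0.3091  0.1021] [-0.5 -0.6 -0.8]
0 [ 0.5001 -0.3086  0.0972] [0.2 0.1 0.1]
[ 0.5001 -0.3086  0.097 ] [-2.6  1.5  6.4]
[ 0.5002 -0.3087  0.0969] [-5.2  4.  12.9]
[ 0.5003 -0.3087  0.0968] [-8.3  7.  19.4]
t 32.86 tcp [ 0.3999 -0.2997  0.3278] F [ 1.2  0.3 -0.2] op -0.0003 j [-0.79 -0.28  1.8   0.    1.63 -0.79]
```

View pics/k.png

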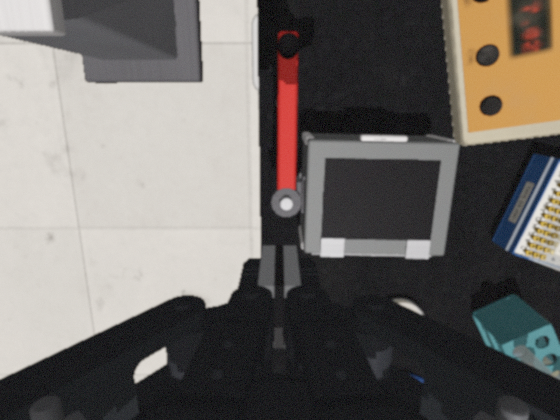

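View pics/l.png

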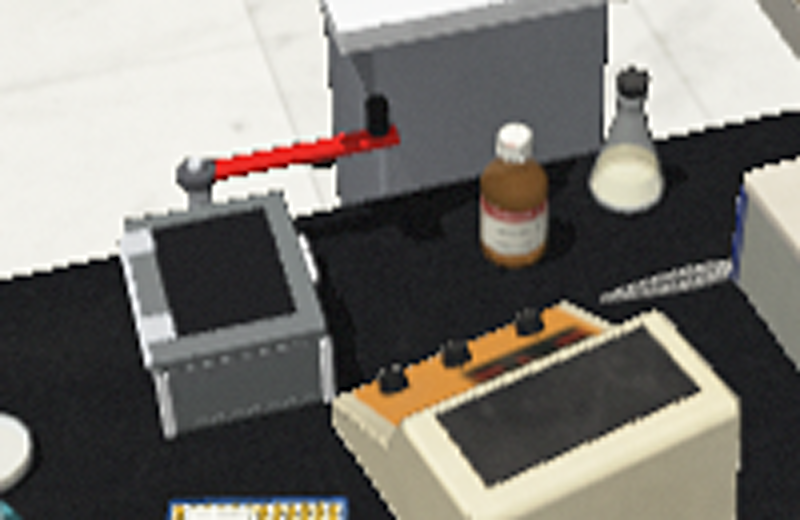

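```bash
python3 - <<'E'
from h import *
import pickle
q=pickle.load(open('k.pkl','rb'));k=at(q,289,41,.126);pv=np.array([.405,-.331]);print('knob',k,np.hypot(*(k[:2]-pv)))
def pose(b,d,z=.1225):
    c,s=np.cos(b),np.sin(b);xy=pv+.139*np.array([c,s])+d*np.array([-s,c]);return [*xy,z]
D=np.radians
b0=D(92)
robot.reach(pose(b0,.05,.2),quat(b0));robot.move_l(pose(b0,.05),rate=.2);st()
for b in [92,80,68,56,44,32,20,10,4,0]:
    robot.move_l(pose(D(b),.02),quat(D(b)),rate=.12);s=robot.sense()
    F=s['wrist_force']
    if np.linalg.norm(F)>6: print(b,F.round(1))
for b in [-1,-2,-3,-4]:
    if np.hypot(*F[:2])>12: break
    robot.move_l(pose(D(b),.02),rate=.04);s=robot.sense();F=s['wrist_force'];print(b,s['tcp_pos'].round(4),F.round(1))
robot.move_l(pose(D(b),.05),rate=.15)
robot.move_l(pose(D(b),.05,.25),rate=.25)
robot.reach([.40,-.25,.33],quat(0));st()
w=read_camera('wrist');t=read_camera('side')
B=cv2.resize(t['color'][160:290,140:340],(520,338),interpolation=2);W=cv2.resize(w['color'],(280,210))
B=np.hstack([B,np.vstack([W,np.zeros((128,280,3),np.uint8)])]);cv2.imwrite('pics/m.png',B[:,:,::-1])
hsv=cv2.cvtColor(w['color'],cv2.COLOR_RGB2HSV);m=((hsv[...,0]<8)|(hsv[...,0]>172))&(hsv[...,1]>180)&(hsv[...,2]>90)
n,l,stt,_=cv2.connectedComponentsWithStats(m.astype(np.uint8));i=1+np.argmax(stt[1:,4]);ys,xs=np.nonzero(l==i)
print(cv2.boxPoints(cv2.minAreaRect(np.array([at(w,u,v,.094)[:2]*1000 for u,v in zip(xs,ys)],np.float32))).round(0).tolist())
E
```

```text
knob [ 0.406622   -0.18842168  0.126     ] 0.14258754208372965
t 34.85 tcp [ 0.3506 -0.1942  0.1232] F [0.2 0.7 1.1] op 0.0002 j [-0.69 -0.42  2.24  0.    1.32 -2.3 ]
-1 [ 0.5441 -0.3128  0.1223] [-0.7  1.3  0.5]
-2 [ 0.5442 -0.3131  0.1223] [-2.7  9.5  3.7]
-3 [ 0.5443 -0.3134  0.1222] [-4.  17.   7.6]
t 40.94 tcp [ 0.4    -0.2499  0.3279] F [ 0.8 -0.5 -0.1] op -0.0001 j [-0.72 -0.36  1.85  0.    1.65 -0.72]
[[419.0, -338.0], [557.0, -341.0], [557.0, -322.0], [420.0, -319.0]]
```

View pics/m.png

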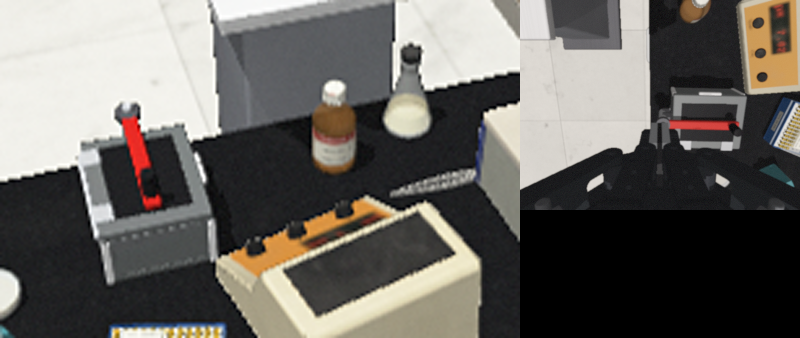

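The picture shows the bar lying across the shut lid. Its measured direction is -1.2°, which matches the case's y axis, and the stop was felt at 17 N. The bottle is upright and out of the way.

```bash
python3 -c "
from h import *
order.job_done()"
```

```text
the job is handed in; nothing more can be done
```

The job is done and handed in at about 41 s of the 67 s allowed; no verdict is reported.

- **Pipette filler:** I laid it lengthwise in the case. The wrist picture showed it lying flat with clearance at both ends.
- **Amber bottle:** I lifted it by the cap and set it upright at about (0.47, -0.10), outside the bar's sweep. It still stands upright in the last side picture.
- **Clamp bar, before the lid:** I pushed the bar about 10° outward first, because it stood only 1–2 mm from where the lid's corner comes down.
- **Lid:** I pressed it shut until it resisted with 19 N at the expected height.
- **Clamp bar, last:** I swung it across the lid until it met its stop at 17 N. In the last wrist picture it lies at -1.2°, in line with the case's long axis.

No check failed, and the highest wrist force I read was about 22 N. The bystanders near the case looked unmoved in the last pictures. I did not measure the other bystanders again.

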